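# Travel check of a spring-backed mirror mount

### The arm

A 7-joint arm with a two-finger parallel gripper is mounted at the origin on the work surface. World frame = base frame: x ahead of the robot, y to its left, z up, the work surface at z = 0. Lengths are in m, angles in rad, forces in N, time in s.
With the tool pointing down it reaches from about 0.425 to 0.925 m from the base axis. Payload 6.8 kg.
Tool frame: the origin (TCP) lies midway between the tips of the shut fingers; the grasp point (between the pads) lies 19 mm behind it; z points along the fingers, x is the direction in which the jaws open and shut, and the axes are right-handed (so a half turn about z gives the same grasp; the last joint's range is limited). The gripper opens to 88 mm and grips with 3 to 60 N. Pads are 20 mm wide; open, the fingers measure 115 mm over their backs; the gripper's body (75 mm by 178 mm) begins 61 mm behind the grasp point.
Start: joints at [1.111, 0.477, 0.022, 1.555, -0.011, 1.109, -0.083], TCP at [0.233, -0.634, 0.223] pointing down, gripper open.
Joint ranges: [-2.96, 2.96], [-0.34, 2.1], [-1.41, 1.46], [0.24, 2.44], [-1.37, 4.51], [0.17, 1.92], [-2.96, 2.96]. Speed limits (rad/s): [2.39, 2.39, 3.14, 3.14, 3.14, 3.14, 3.14].

### API

Orientations are given as a unit quaternion [x, y, z, w].
In Python, from cell import state, snapshot, job_done gives the robot as it stands. The module is installed in compiled form; this text tells all that it offers.
- The arm moves only by the tool play_rows, never from a script. Its argument "series" is a list of rows, each a list of 3 entries, a list of its own where there are three numbers: the shift along the tool's x, y, z in units of 25 mm (1.0 is 25 mm), then the turn about the tool's z in units of 5 degrees (1.0 is 5 degrees), then the opening, from 0 (shut) to 1 (fully open). In form: [[[tx, ty, tz], roll, gripper], ...]. A call has 1 to 8 rows; each row is the pose to reach, as a shift and turn from the pose commanded when the call began, along the tool's axes at that moment; what a row does not reach only later rows make up. A row lasts 1/12 s, in which the tool goes at most 41.7 mm and 7.16 degrees, less where a joint would pass 70% of its speed; a pose out of reach is approached as far as the arm can. A call with a gripper value outside its range is refused whole. The fingers move at their own pace and stop on an object; "newtons" is the grip in N (left out, the last holds). Time passes only in rows, so rows that repeat a pose let the fingers close. It gives the time, the measured TCP pose, the force and the opening at its end, in the units of the state.
- state(): the state, without advancing time (a new reading comes with each control period).
- snapshot(name): name is "scene" or "top"; returns a dict with "img" (384x512x3 uint8, red, green, blue), "intrinsics" (3x3 intrinsics, pixels), "extrinsics" (4x4, takes a point from camera to world coordinates). Camera axes: x right, y up, looking along -z (the intrinsics and any distortion apply to the point x, -y, -z); pixel columns grow to the right and rows downward; lengths in m; the calibration is good to about 2 mm. A picture is of the moment at which its call begins. There is no depth.
- job_done(): hands the job in, once; it reports no verdict.
The state is a dict: "clock": time; "joints": joint angles; "joint_velocities": joint speeds; "tau": joint torques, N m; "tcp_pos": TCP position; "orientation": TCP orientation; "wrist_force": force on the tool from outside, world axes, zero at the start; "ft_torque": the same for the moment, N m; "opening": finger opening in m.
Only numpy, scipy, OpenCV 4.12 (cv2) and the standard library are available. Lean on these libraries where they do the work, as an engineer would, in place of code of your own. Each camera call takes 0.05 s, during which the arm holds its last target.

### The job

Check the travel of the mirror mount that has the scale: with a fingertip, gently press the round thumb pad on its plate's corner down until the pointer stands level with the marker bar on the scale, without running past it, keep it there for about a second, then let the plate spring back up. Only press: do not pinch anything, do not shift or lift the mount, do not touch the pointer or the marker, and leave everything else on the bench where it is.

Things in the scene. Friction and masses are not known exactly. Their poses are not given: they have to be found in the camera images.
- mount: mirror mount standing loose on the bench (2.2 kg): dark base 150 x 150 x 14 mm with a 60 mm wide tongue out to y = 185 mm. Origin: centre of the base's underside, 85 mm below the plate's pivot line, which runs along the mount's x; +y points to the thumb-pad corner. The plate is a 106 mm square, 10 mm thick, standing cornerwise, top 90 mm above the bench, its +y corner 75 mm from the pivot line
- scale_top (a point): top edge, centre, of the upright white scale on the tongue, 112 mm above the bench: 50 mm wide along the mount's y, 5 mm thick along its x, 140 mm from the pivot line
- tilt_plate (a joint): tilt of the plate in rad: 0 at rest (level, held up by its spring), growing as the thumb-pad corner is pressed down, stop at 0.40. The spring pushes back at the pad with about 2 N at first and 7 N at the stop
- thumb_pad: round steel pad, 22 mm across and 8 mm high, on top of the plate at its +y corner, 56 mm from the pivot line; origin at its underside. It tips with the plate
- pad_top (a point): centre of the thumb pad's top, 98 mm above the bench at rest; the place to press
- pointer: thin dark pointer fixed to the plate and sticking out past the pad corner along the mount's +y, 4 mm thick; its origin is on the pivot line
- pointer_tip (a point): free end of the pointer, 155 mm from the pivot line, 85 mm above the bench at rest; it sinks about 2.8 mm for each 1 mm that the pad is pressed, passing in front (+x of the mount) of the scale
- marker (a joint): how far the marker has been slid down the scale, in m (0: its bar is at 65 mm height; 0.032 lowest). Stiff; set beforehand, not to be moved
- marker_bar: the marker itself: the bar and its thumb block (16 x 12 x 14 mm, at mount y = 172 mm); origin on the mount's vertical axis, at the bar's height
- mark (a point): point on the marker's bar that the pointer tip has to come level with: a dark horizontal bar 5 mm high and 46 mm long across the scale, with a small thumb block at its outer end. z axis up
- amber_bottle: amber glass bottle with white cap, 62 mm diameter, 125 mm high; origin at its underside
- small_bottle: smaller amber bottle with white cap, 42 mm diameter, 85 mm high; origin at its underside
- flask: stoppered conical glass flask, 84 mm wide, 118 mm high; origin at its underside
- dish: white porcelain bowl, 72 mm wide, 30 mm high; origin at its underside
- stopper: glass stopper standing beside the mount on the robot's side of the scale, 28 mm wide, 42 mm high; origin at its underside
- screwdriver: screwdriver lying on the bench beyond the mount, 140 mm long, along its own x
- vial: amber vial with white cap, 24 mm wide, 45 mm high, on the robot's side of the second mount; origin at its underside
- plain_mount: second mirror mount, without pad, pointer or scale: 130 x 100 mm dark base, square plate 150 mm over its corners at 76 mm height, does not move; origin at its underside

How it is judged:
On the way:
1. a finger on the thumb pad keeps the pointer tip level with the marker bar, within 5 mm, for 0.6 s (z of pointer_tip in the frame of mark between -0.005 and 0.005 m and contact force between the fingers and thumb_pad above 0.4 N), for 0.6 s.
At the end, for the whole second after the job is handed in: The plate is back up (tilt below 0.03 rad), the mount stands upright, at rest, within 20 mm of where it was, the marker within 22 mm and every other thing within 20 mm (value of joint tilt_plate below 0.03 rad and distance of each of mount, amber_bottle, small_bottle, flask, dish, stopper, screwdriver, vial, plain_mount from where it was at the start of the episode below 0.02 m and angle between mount's own z axis and vertical below 0.05 rad and linear speed of mount below 0.02 m/s and distance of mark from where it was at the start of the episode below 0.022 m); the robot touches nothing.
It fails at once if the pointer tip ran more than 10 mm below the marker (z of pointer_tip in the frame of mark below -0.01 m).
It fails at once if the mount was shifted more than 20 mm, lifted more than 8 mm or tipped (distance of mount from where it was at the start of the episode above 0.02 m or height (world z) of mount above 0.008 m or angle between mount's own z axis and vertical above 0.08 rad).
It fails at once if the robot pushed the pointer or the marker (over 1 N) (contact force between any of the arm, the fingers and pointer above 1 N or contact force between any of the arm, the fingers and marker_bar above 1 N).
It fails at once if the thumb pad was pinched or pressed hard, with over 18 N (contact force between the fingers and thumb_pad above 18 N).
It fails at once if a bystander was moved more than 20 mm (distance of any of amber_bottle, small_bottle, flask, dish, stopper, screwdriver, vial, plain_mount from where it was at the start of the episode above 0.02 m).
It also fails if it takes over 37 s, if anything falls off the work surface, if the arm or the gripper's body presses on something with over 40 N, if the wrist force passes 120 N, or if a joint passes its speed limit or range.

## Working session

There is one attempt and no reset: what is moved stays moved. The work goes in short steps, Python scripts to look and compute and a tool call to move; the robot and the scene stay as the last step left them, time stands still between calls to the robot, and variables do not carry over. Pictures are saved under pics/ and viewed, and the job is handed in when it is done.

Besides the shell and the picture viewer there is one more tool, called after "Call:" by a JSON object that holds its "method" and its "body", one argument or row to a line. play_rows: Moves the arm, as the interface text tells. Its arguments: {"type":"object","properties":{"series":{"type":"array","items":{"type":"array"}},"newtons":{"type":"number"}},"required":["series"]}

```bash
mkdir -p pics; python3 - <<'E'
from cell import state,snapshot
import cv2,numpy as np
for n in("scene","top"):
    s=snapshot(n);cv2.imwrite(f"pics/{n}0.png",s["img"][:,:,::-1]);np.savez(f"{n}0.npz",**s)
    cv2.imwrite(f"pics/{n}0b.png",cv2.resize(s["img"][:,:,::-1],(800,600),interpolation=cv2.INTER_CUBIC))
    print(s["intrinsics"],s["extrinsics"])
st=state();print({k:np.round(v,4) for k,v in st.items()})
E
```

```text
[[478.69375417   0.         265.03911154]
 [  0.         478.69375417 191.48685739]
 [  0.           0.           1.        ]] [[ 0.55988272 -0.65564249  0.50662044  1.11604353]
 [ 0.82843658  0.43190991 -0.3565763  -0.38961634]
 [ 0.01497218  0.61934381  0.78497712  0.95671431]
 [ 0.          0.          0.          1.        ]]
[[364.10331247   0.         254.72717164]
 [  0.         364.10331247 188.17534608]
 [  0.           0.           1.        ]] [[-0.00750961  0.97256572 -0.23250704  0.4151087 ]
 [-0.99997129 -0.00706913  0.00272766  0.02547187]
 [ 0.00100921  0.23252085  0.97259089  0.85512645]
 [ 0.          0.          0.          1.        ]]
{'clock': np.float64(0.1), 'joints': array([ 1.1109,  0.4777,  0.0224,  1.5563, -0.0115,  1.1092, -0.0831]), 'joint_velocities': array([ 0.0005, -0.0007, -0.0002, -0.004 ,  0.0009, -0.0002,  0.0004]), 'tau': array([ 4.30000e-03, -5.84088e+01,  1.53980e+00, -2.73311e+01,
       -5.42000e-02,  1.31000e-02,  0.00000e+00]), 'tcp_pos': array([ 0.2324, -0.6332,  0.2218]), 'orientation': array([ 8.199e-01, -5.725e-01, -6.000e-04, -4.000e-04]), 'wrist_force': array([-0.6138,  0.7416, -0.1354]), 'ft_torque': array([-0.0148, -0.0354, -0.0231]), 'opening': np.float64(0.0878)}
```

View pics/scene0b.png

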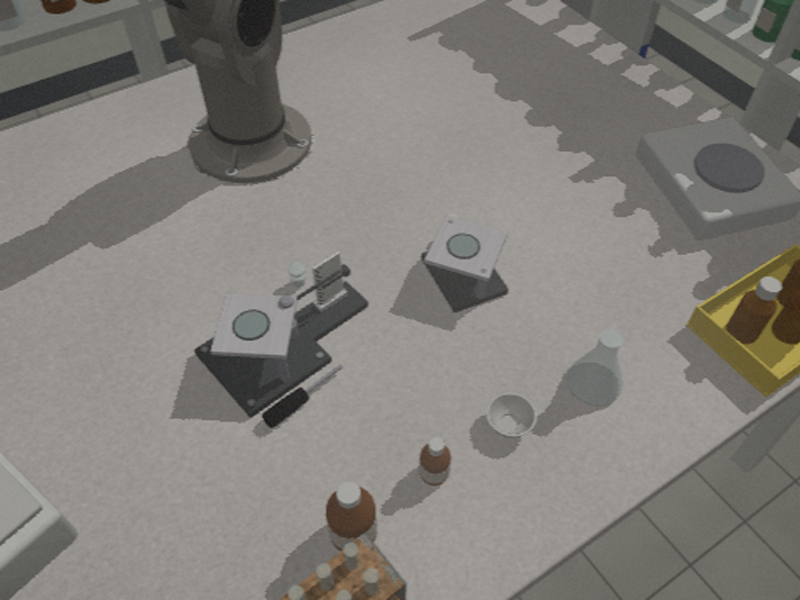

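View pics/top0b.png

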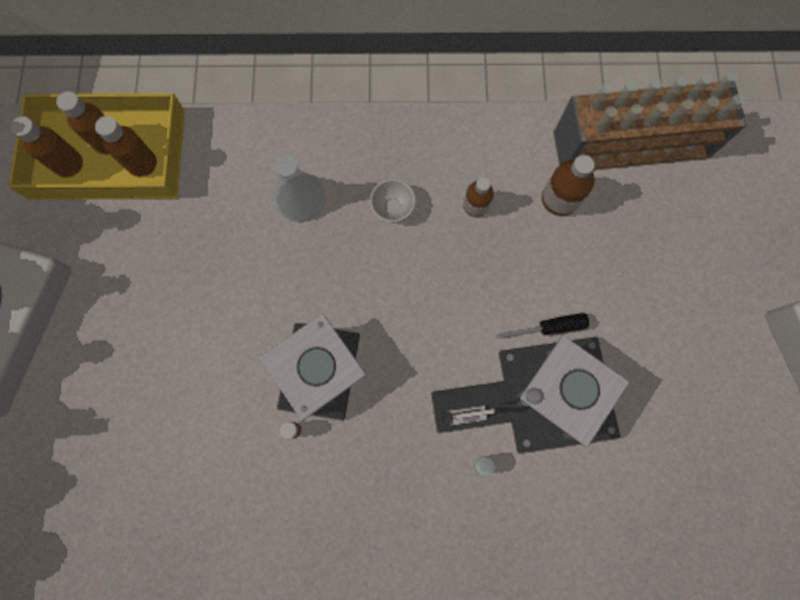

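The top view shows the pad mount with its pad near (533,396) in the 800-wide picture, the scale near (470,415), the stopper at (485,465) and the second mount at left. I'll zoom in on the pad mount in both views.

```bash
cat > h.py <<'E'
import numpy as np,cv2
def load(n): 
    s=np.load(n+".npz");return s["img"],s["intrinsics"],s["extrinsics"]
def proj(P,K,E):
    P=np.atleast_2d(P);R,t=E[:3,:3],E[:3,3];c=(P-t)@R;q=np.c_[c[:,0],-c[:,1],-c[:,2]]@K.T;return q[:,:2]/q[:,2:]
def ray(u,v,K,E):
    d=np.linalg.inv(K)@[u,v,1];d=E[:3,:3]@[d[0],-d[1],-d[2]];return E[:3,3],d/np.linalg.norm(d)
def onz(u,v,z,K,E):
    o,d=ray(u,v,K,E);return o+d*(z-o[2])/d[2]
def tri(rs):
    A=0;b=0
    for o,d in rs:
        M=np.eye(3)-np.outer(d,d);A=A+M;b=b+M@o
    p=np.linalg.solve(A,b);return p,[np.linalg.norm(np.cross(p-o,d)) for o,d in rs]
E
python3 - <<'E'
from h import *
i,_,_=load("scene0");c=i[155:270,120:245,::-1];cv2.imwrite("pics/sc_crop.png",cv2.resize(c,None,fx=6,fy=5.2*1.0 if 0 else 5,interpolation=cv2.INTER_CUBIC) if 0 else cv2.resize(c,None,fx=5,fy=5,interpolation=cv2.INTER_CUBIC))
i,_,_=load("top0");c=i[205:305,270:410,::-1];cv2.imwrite("pics/tp_crop.png",cv2.resize(c,None,fx=5,fy=5,interpolation=cv2.INTER_CUBIC))
E
```

```text
(no output)
```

View pics/sc_crop.png

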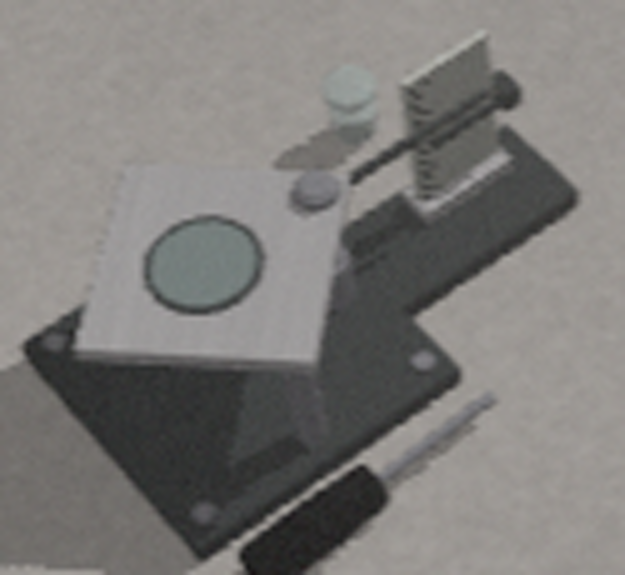

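View pics/tp_crop.png

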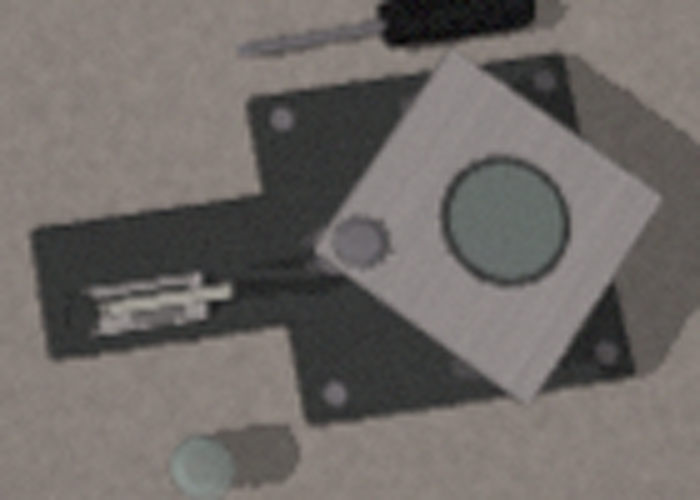

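```bash
cat > fit.py <<'E'
from h import *
from scipy.optimize import least_squares
i,K,E=load("top0");i2,K2,E2=load("scene0")
c=lambda p:np.array(p)/5+[270,205]-0.4
c2=lambda p:np.array(p)/5+[120,155]-0.4
M=[([-75+150*0,0,0],0)]
# mount pts (mm): x toward world +x, y toward +y
top=[((75,75,14),c((247,97))),((75,-75,14),c((565,55))),((-75,-75,14),c((633,375))),((-75,75,14),c((310,425))),
((30,185,14),c((33,230))),((-30,185,14),c((50,358))),((0,56,98),c((361,242))),((0,75,90),c((315,247))),((75,0,90),c((452,52))),((0,-75,90),c((662,197))),((-75,0,90),c((527,403)))]
sc=[((0,56,98),c2((316,187))),((75,0,90),c2((318,360))),((0,-75,90),c2((75,353))),((-75,0,90),c2((122,167))),((75,75,14),c2((462,375))),((75,-75,14),c2((203,555))),((-2.5+5,115,112),c2((405,85))),((2.5,165,112),c2((490,40)))]
def W(m,q):
    m=np.array(m)/1000;a=q[2];R=np.array([[np.cos(a),-np.sin(a),0],[np.sin(a),np.cos(a),0],[0,0,1]]);return m@R.T+[q[0],q[1],0]
def res(q,S=(0,1)):
    r=[]
    if 0 in S:r+= (proj(W([t[0] for t in top],q),K,E)-[t[1] for t in top]).tolist()
    if 1 in S:r+= (proj(W([t[0] for t in sc],q),K2,E2)-[t[1] for t in sc]).tolist()
    return np.array(r).ravel()
if __name__=="__main__":
  for S in((0,),(1,),(0,1)):
    f=least_squares(res,[0.45,-0.2,0.1],args=(S,),loss="soft_l1");print(f.x)
    print(np.round(res(f.x,S).reshape(-1,2),1).tolist())
  q=f.x;np.save("q.npy",q)
  print("pad",W((0,56,98),q))
  print("pad tri",tri([ray(*c((361,242)),K,E),ray(*c2((316,187)),K2,E2)]))
  for z in(85,65,49,33):
    print(z,proj(W([(0,155,z),(4,118,z),(4,163,z),(4,172,z)],q),K2,E2).tolist())
  im=cv2.resize(i2[155:270,120:245,::-1],None,fx=5,fy=5,interpolation=cv2.INTER_CUBIC)
  pp=lambda P:[tuple(int(v) for v in (x-[120,155]+0.4)*5) for x in proj(W(P,q),K2,E2)]
  for P,col in(([(4,118,65),(4,163,65)],(0,0,255)),([(4,118,33),(4,163,33)],(0,255,0)),([(0,75,85),(0,155,85)],(255,0,0)),([(2.5,115,112),(2.5,165,112)],(255,255,0))):
    a,b=pp(P);cv2.line(im,a,b,col,1)
  cv2.imwrite("pics/ov.png",im)
E
python3 fit.py
```

```text
[ 0.46607742 -0.21004321  0.1344626 ]
[[0.1, -0.3], [-0.3, -1.0], [1.0, 0.6], [-0.2, 0.5], [-0.9, -0.7], [-0.2, 0.5], [0.1, -0.2], [-0.6, 0.3], [-0.0, -1.2], [0.7, -0.0], [0.4, 0.9]]
[ 0.46606819 -0.21253248  0.17713347]
[[-1.1, -1.0], [-0.0, 0.3], [-0.3, 0.7], [-1.3, -0.2], [0.1, -2.9], [0.4, -0.3], [1.3, 2.5], [0.8, 0.3]]
[ 0.46630041 -0.21065608  0.14247951]
[[0.1, -0.1], [-0.4, -1.3], [1.4, 0.2], [0.3, 0.6], [-0.7, -0.1], [0.3, 1.0], [0.5, -0.1], [-0.2, 0.5], [-0.0, -1.3], [0.9, -0.4], [0.9, 0.8], [0.2, -0.8], [-0.2, 0.6], [-0.1, -0.4], [0.5, -1.1], [0.7, -1.9], [-0.5, -0.7], [3.1, 3.2], [3.1, 1.4]]
pad [ 0.45834853 -0.15522353  0.098     ]
pad tri (array([ 0.45800855, -0.15543491,  0.09483992]), [np.float64(0.0005221579364914789), np.float64(0.0005221579364914465)])
85 [[217.38818697575746, 173.0190371667527], [206.13652609237144, 181.92354913674245], [221.05582449049538, 172.28604674107328], [223.9800748284221, 170.39705244085545]]
65 [[217.910058572924, 178.38609131950435], [206.8211876564038, 187.25052584929088], [221.5273581232758, 177.65563692777636], [224.4106267536717, 175.77447811067606]]
49 [[218.31748386733562, 182.57615192096367], [207.35550242984783, 191.407736513409], [221.89549693647356, 181.84781839961622], [224.74679702672555, 179.97311374493168]]
33 [[218.7162649566142, 186.67731341906367], [207.87831050365446, 195.47541984865842], [222.25583558620175, 185.9511754943395], [225.07586739084897, 184.0830742849725]]
```

View pics/ov.png

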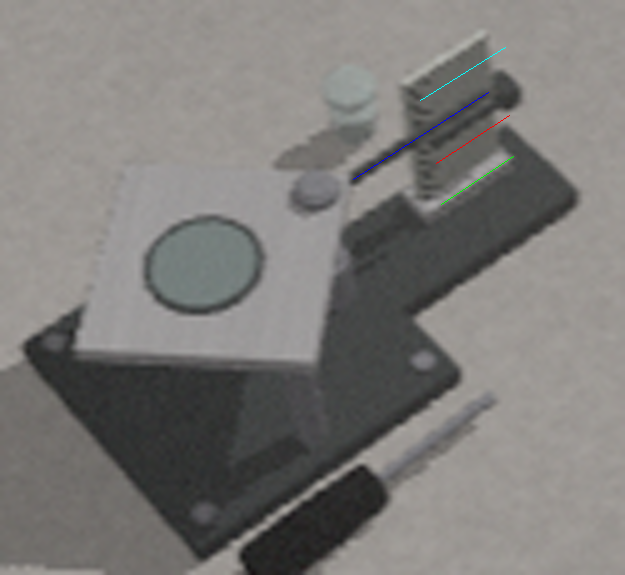

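```bash
cat > fit2.py <<'E'
from fit import *
sc=[s for s in sc if s[0][2]!=112]
import fit; fit.sc=sc
f=least_squares(res,[0.45,-0.2,0.1],loss="soft_l1");q=f.x;print(q,np.round(res(q).reshape(-1,2),1)[11:].tolist());np.save("q.npy",q)
# scale top edge x
for p in((405,85),(490,40)):
    w=onz(*c2(p),.112,K2,E2)-[q[0],q[1],0];a=q[2];print("scale top front edge mount xy",(np.array([[np.cos(a),np.sin(a)],[-np.sin(a),np.cos(a)]])@w[:2]*1000).round(1))
for n,(I,x0,y0,x1,y1) in {"s":(i2,185,155,240,205),"t":(i,280,250,350,280)}.items():
    k=int(min(800/(x1-x0),600/(y1-y0)));im=cv2.resize(I[y0:y1,x0:x1,::-1],None,fx=k,fy=k,interpolation=cv2.INTER_CUBIC)
    im=np.clip(im.astype(float)*1.4,0,255).astype(np.uint8);print(n,k);cv2.imwrite(f"pics/z{n}.png",im)
E
python3 fit2.py
```

```text
[ 0.46658302 -0.2104972   0.13782354] [[0.4, -0.7], [-0.2, 0.8], [-0.1, -0.4], [0.7, -1.1], [0.8, -1.7], [-0.6, -0.6]]
scale top front edge mount xy [-10.8 115.3]
scale top front edge mount xy [ -6.8 162.3]
s 12
t 11
```

View pics/zs.png

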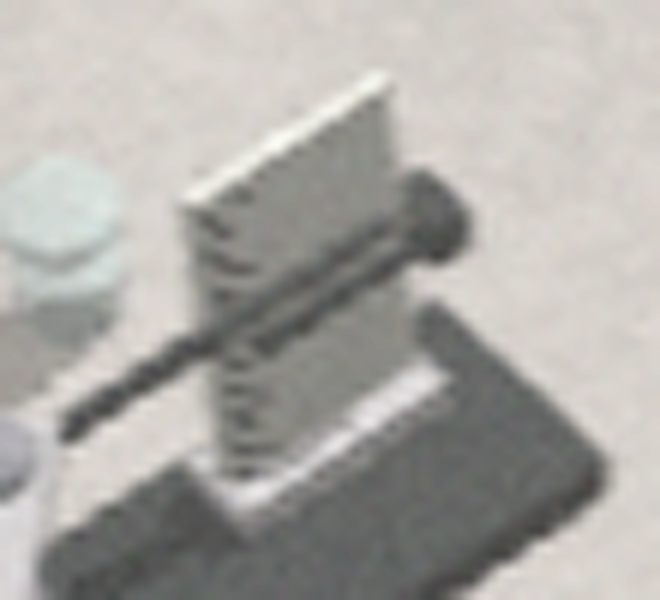

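View pics/zt.png

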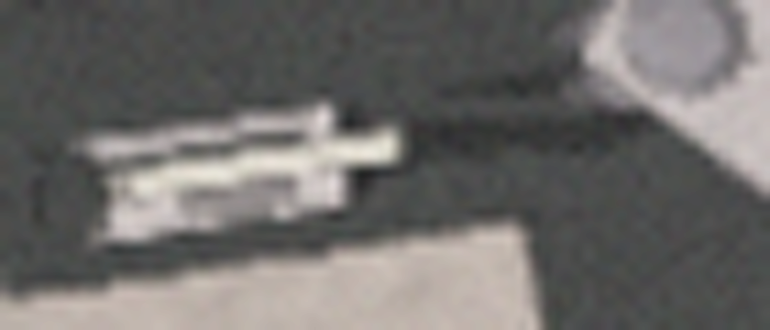

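The scene zoom shows the pointer as the upper dark line, with its tip near (390,222). The marker bar is the lower line, (265,350)–(405,258), running into the block near (432,218). I'll average a few frames and measure the heights.

```bash
python3 - <<'E'
from cell import snapshot,state
import numpy as np
for n in("scene","top"):
    ims=[]
    for k in range(8):
        s=snapshot(n);ims.append(s["img"].astype(float))
    s["img"]=np.mean(ims,0);np.savez(f"{n}A.npz",**s);print(n,np.std(ims,0).mean())
print(state()["clock"])
from h import *
for n,(x0,y0,x1,y1) in {"scene":(185,155,235,200),"top":(275,250,345,280)}.items():
    I=load(n+"A")[0][y0:y1,x0:x1,::-1];k=int(min(800/(x1-x0),600/(y1-y0)))
    im=cv2.resize(I,None,fx=k,fy=k,interpolation=cv2.INTER_CUBIC);im=(np.clip(im/(255 if n=="scene" else 120),0,1)**.7*255).astype(np.uint8);print(k)
    cv2.imwrite(f"pics/A{n}.png",im)
E
```

```text
scene 1.2983889757191374
top 1.4575849164507912
0.9
13
11
```

View pics/Ascene.png

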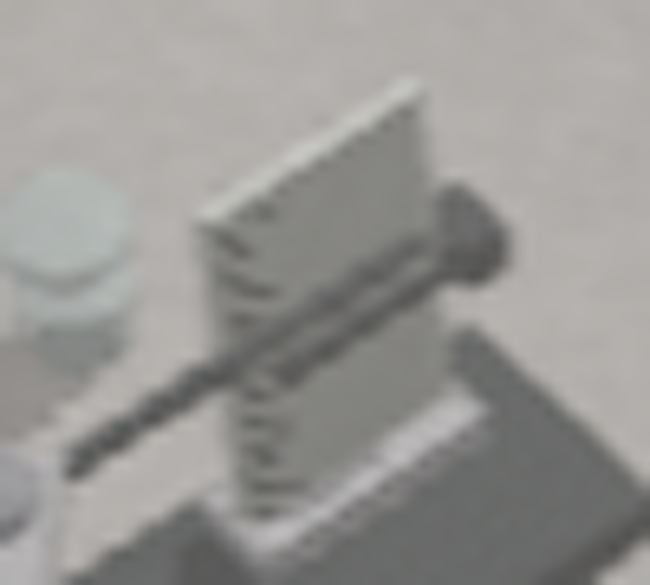

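View pics/Atop.png

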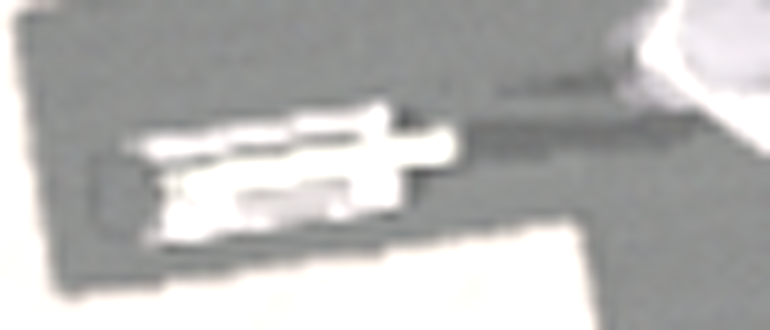

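```bash
cat > bar.py <<'E'
from h import *
q=np.load("q.npy");a=q[2];R=np.array([[np.cos(a),-np.sin(a),0],[np.sin(a),np.cos(a),0],[0,0,1]]);o3=np.array([q[0],q[1],0])
_,K,E=load("topA");_,K2,E2=load("sceneA")
toM=lambda p:((p-o3)@R*1000).round(1)
z2=lambda x,y:(185+x/13-.46,155+y/13-.46); z1=lambda x,y:(275+x/11-.45,250+y/11-.45)
if __name__=="__main__":
  p,e=tri([ray(*z1(122,195),K,E),ray(*z2(472,237),K2,E2)]);print("block",toM(p),e)
  # scale top strip in top view
  for z in((170,190),(445,150)):print("scaletop",toM(onz(*z1(*z),.112,K,E)))
  for z in((205,217),(417,80)):print("scaletop scene",toM(onz(*z2(*z),.112,K2,E2)))
  def onx(u,v,xm):
    o,d=ray(u,v,K2,E2);o=(o-o3)@R;d=d@R;return ((o+d*(xm/1000-o[0])/d[0])*1000).round(1)
  for xm in(0,):
    for z in((75,468),(200,385),(330,300),(422,240)):print("ptr",xm,onx(*z2(*z),xm))
  for xm in(-10,-7.5,-5):
    print("bar",xm,[onx(*z2(*z),xm).tolist() for z in((285,375),(360,325),(430,278))],"scale foot",onx(*z2(255,530),xm),onx(*z2(470,395),xm),"top",onx(*z2(420,85),xm))
E
python3 bar.py
```

```text
block [-11.9 172.5  62.7] [np.float64(8.585635364834734e-06), np.float64(8.585635364969325e-06)]
scaletop [-12.7 168.  112. ]
scaletop [-13.  117.4 112. ]
scaletop scene [-12.2 115.5 112. ]
scaletop scene [-13.  164.3 112. ]
ptr 0 [ 0.  74.3 85.7]
ptr 0 [  0.  102.2  86.5]
ptr 0 [  0.  131.8  87. ]
ptr 0 [  0.  153.1  87.4]
bar -10 [[-10.0, 126.5, 60.5], [-10.0, 144.2, 61.0], [-10.0, 160.8, 61.6]] scale foot [-10.  115.5  22.9] [-10.  167.5  21.3] top [-10.  162.7 114.3]
bar -7.5 [[-7.5, 124.9, 64.1], [-7.5, 142.5, 64.6], [-7.5, 159.1, 65.1]] scale foot [ -7.5 114.   26.7] [ -7.5 165.7  25.1] top [ -7.5 161.  117.7]
bar -5 [[-5.0, 123.4, 67.6], [-5.0, 140.9, 68.1], [-5.0, 157.4, 68.7]] scale foot [ -5.  112.5  30.4] [ -5.  164.   28.8] top [ -5.  159.3 121. ]
```

The measurements give the pad top at about (0.458, -0.155, 0.098) and the marker bar at about 61 mm height. The tip therefore has to sink about 24 mm, which is roughly 8.5 mm at the pad. Next I'll work out the transit move.

```bash
cat > go.py <<'E'
import sys,numpy as np
from cell import state
from scipy.spatial.transform import Rotation as Ro
def to(P):
    s=state();R=Ro.from_quat(s["orientation"]).as_matrix();return (R.T@(np.array(P)-s["tcp_pos"]))/0.025
if __name__=="__main__":
    s=state();print(s["clock"],s["tcp_pos"].round(4) if hasattr(s["tcp_pos"],"round") else s["tcp_pos"],np.round(s["wrist_force"],2),s["opening"]);print(Ro.from_quat(s["orientation"]).as_matrix().round(3))
    print(to([float(v) for v in sys.argv[1:4]]).round(2))
E
python3 go.py 0.458 -0.152 0.16
python3 - <<'E'
from bar import *
print("pad world",R@np.array([0,.056,.098])+o3, "dir y",R[:,1])
E
```

```text
0.9 [ 0.2326 -0.6337  0.2227] [-0.02 -0.08  0.15] 0.08768315038318819
[[ 0.345 -0.939  0.   ]
 [-0.939 -0.345 -0.   ]
 [ 0.    -0.    -1.   ]]
[-14.98 -15.1    2.51]
pad world [ 0.45888931 -0.15502823  0.098     ] dir y [-0.13738762  0.99051736  0.        ]
```

Call:
{"method": "play_rows", "body": {
  "series": [
    [[-0.6,-0.6,0],0,0],
    [[-1.6,-1.6,0],0,0],
    [[-2.7,-2.7,0],0,0],
    [[-3.8,-3.8,0],0,0],
    [[-4.9,-4.9,0],0,0],
    [[-6,-6,0],0,0],
    [[-7.1,-7.1,0],0,0],
    [[-8.2,-8.2,0],0,0]
  ],
  "newtons": 5
}}

```text
clock: 1.57
tcp_pos: [0.3549, -0.3689, 0.2229]
orientation: [0.82, -0.573, 0.0, 0.0]
wrist_force: [1.1, -0.6, 0.1]
opening: 0.0379
```

Call:
{"method": "play_rows", "body": {
  "series": [
    [[-1.1,-1.1,0],0,0],
    [[-2.2,-2.2,0],0,0],
    [[-3.3,-3.3,0.2],0,0],
    [[-4.3,-4.3,0.5],0,0],
    [[-5.2,-5.3,0.9],0,0],
    [[-5.9,-6,1.3],0,0],
    [[-6.3,-6.5,1.7],0,0],
    [[-6.5,-6.7,1.9],0,0]
  ]
}}

```text
clock: 2.23
tcp_pos: [0.4566, -0.1576, 0.1745]
orientation: [0.821, -0.571, -0.0, -0.0]
wrist_force: [0.0, 0.1, 1.0]
opening: 0.0007
```

```bash
python3 go.py 0.4585 -0.152 0.11; python3 - <<'E'
from cell import snapshot
import cv2
for n in("scene","top"):
    cv2.imwrite(f"pics/{n}1.png",cv2.resize(snapshot(n)["img"][:,:,::-1],(800,600)))
E
```

```text
2.2333 [ 0.4566 -0.1576  0.1745] [0.04 0.06 1.02] 0.0007043998539975124
[[ 0.348 -0.937 -0.   ]
 [-0.937 -0.348  0.001]
 [-0.001 -0.    -1.   ]]
[-0.18 -0.15  2.58]
```

View pics/scene1.png

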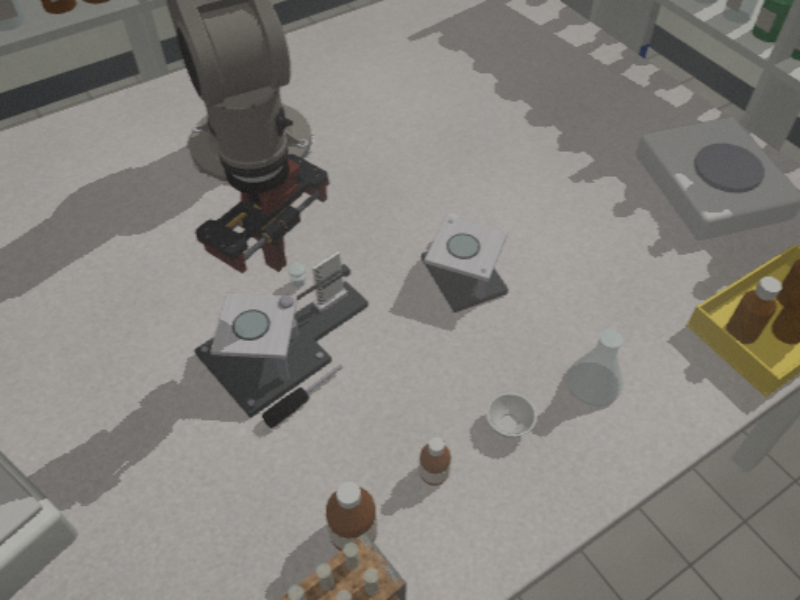

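The shut fingers are above the pad, at about (275,250), and the view of the scale is clear. I'll go down to 14 mm above the pad.

Call:
{"method": "play_rows", "body": {
  "series": [
    [[-0.1,-0.1,0.6],0,0],
    [[-0.2,-0.1,1.3],0,0],
    [[-0.2,-0.1,2],0,0],
    [[-0.2,-0.1,2.4],0,0],
    [[-0.2,-0.1,2.5],0,0],
    [[-0.2,-0.1,2.5],0,0],
    [[-0.2,-0.1,2.5],0,0]
  ]
}}

```text
clock: 2.92
tcp_pos: [0.4567, -0.1556, 0.1134]
orientation: [0.82, -0.573, 0.001, -0.0]
wrist_force: [0.4, -0.1, 0.2]
opening: 0.0003
```

```bash
cat > look.py <<'E'
import sys
from cell import snapshot
from h import *
from bar import *
n=sys.argv[1];s=snapshot("scene");np.savez(f"scene{n}.npz",**s)
im=cv2.resize(s["img"][155:210,170:240,::-1],None,fx=11,fy=10.9 if 0 else 11,interpolation=cv2.INTER_CUBIC);im=np.clip(im*1.3,0,255).astype(np.uint8)[:600]
cv2.imwrite(f"pics/L{n}.png",im)
E
python3 look.py a; python3 go.py 0.4585 -0.152 0.098
```

```text
2.9667 [ 0.4569 -0.1554  0.1136] [ 0.45 -0.07  0.54] 0.0006688023075849996
[[ 0.344 -0.939  0.001]
 [-0.939 -0.344 -0.001]
 [ 0.001 -0.001 -1.   ]]
[-0.11 -0.11  0.62]
```

View pics/La.png

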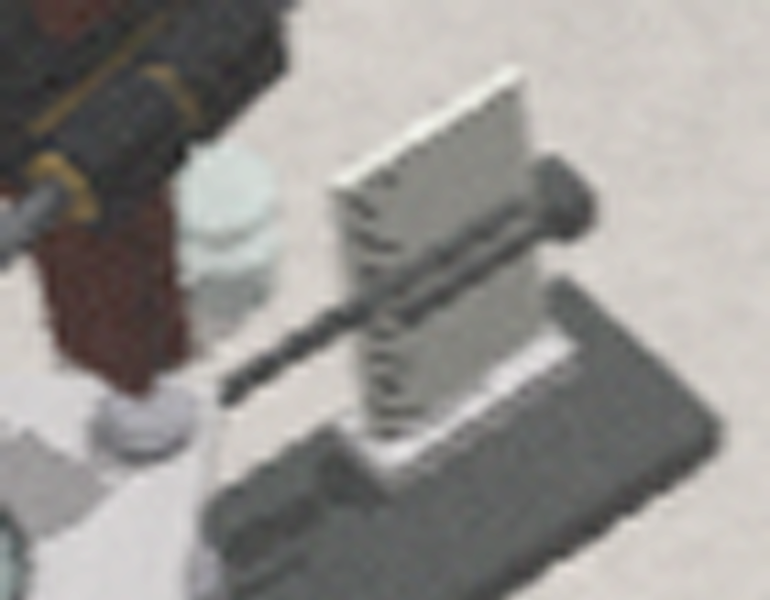

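Call:
{"method": "play_rows", "body": {
  "series": [
    [[-0.1,-0.1,0.2],0,0],
    [[-0.1,-0.1,0.4],0,0],
    [[-0.1,-0.1,0.5],0,0],
    [[-0.1,-0.1,0.5],0,0],
    [[-0.1,-0.1,0.5],0,0]
  ]
}}

```text
clock: 3.38
tcp_pos: [0.4576, -0.1515, 0.1]
orientation: [0.82, -0.572, -0.0, 0.0]
wrist_force: [-0.0, 0.0, 0.4]
opening: 0.0002
```

Call:
{"method": "play_rows", "body": {
  "series": [
    [[0,0,0.05],0,0],
    [[0,0,0.1],0,0],
    [[0,0,0.15],0,0],
    [[0,0,0.2],0,0],
    [[0,0,0.2],0,0]
  ]
}}

```text
clock: 3.8
tcp_pos: [0.4579, -0.1511, 0.0951]
orientation: [0.82, -0.572, -0.0, -0.0]
wrist_force: [-0.0, 2.4, 2.5]
opening: 0.0003
```

```bash
python3 look.py b; python3 go.py 0.4585 -0.152 0.089
```

```text
3.85 [ 0.4579 -0.1511  0.0952] [-0.82  2.33  2.66] 0.0007398594662545129
[[ 0.345 -0.939  0.   ]
 [-0.939 -0.345  0.   ]
 [-0.    -0.    -1.   ]]
[ 0.04 -0.01  0.25]
```

View pics/Lb.png

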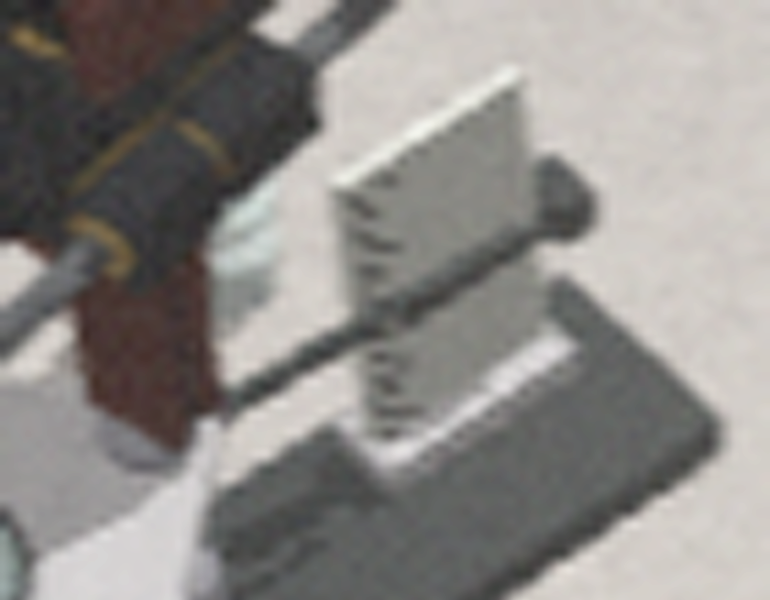

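The finger is in contact at about 2.6 N and the pointer is sinking. It overlaps the bar in the picture only through parallax, so more press is needed.

Call:
{"method": "play_rows", "body": {
  "series": [
    [[0,0,0.05],0,0],
    [[0,0,0.1],0,0],
    [[0,0,0.12],0,0],
    [[0,0,0.12],0,0]
  ]
}}

```text
clock: 4.18
tcp_pos: [0.458, -0.1512, 0.0921]
orientation: [0.82, -0.572, -0.0, -0.0]
wrist_force: [0.0, 3.4, 3.3]
opening: 0.0002
```

```bash
python3 look.py c; python3 go.py 0.4585 -0.152 0.089
```

```text
4.2333 [ 0.4579 -0.1513  0.0922] [-1.14  3.63  3.87] 0.0005164854603532384
[[ 0.345 -0.939  0.   ]
 [-0.939 -0.345  0.   ]
 [-0.    -0.    -1.   ]]
[ 0.03 -0.01  0.13]
```

View pics/Lc.png

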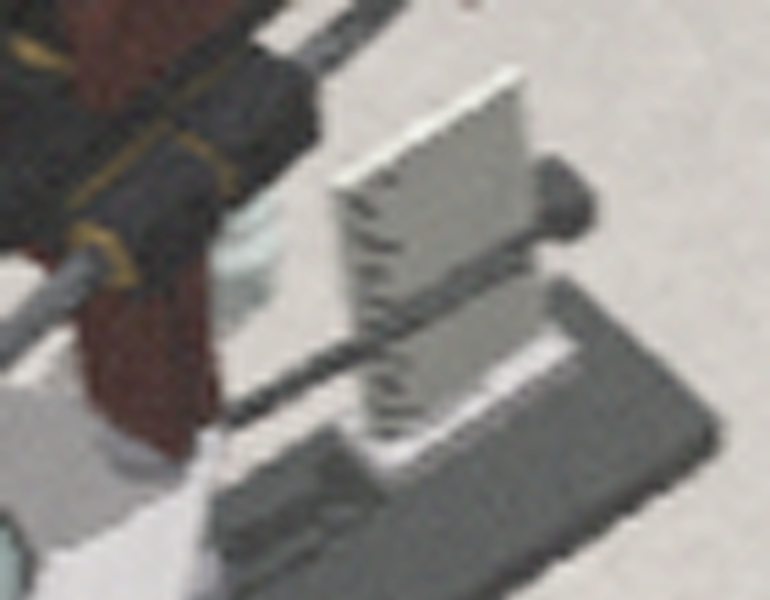

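```bash
cat > tip.py <<'E'
from bar import *
import sys
z3=lambda x,y:(170+x/11-.45,155+y/11-.45)
def onx(u,v,xm):
    o,d=ray(u,v,K2,E2);o=(o-o3)@R;d=d@R;return ((o+d*(xm/1000-o[0])/d[0])*1000).round(1)
x,y=map(float,sys.argv[1:3]);print("tip",onx(*z3(x,y),0))
print("rest ref",onx(*z3(522,208),0))
# expected tip pixel (in L zoom) for true z, with +2.2 bias
for z in(70,66,63,61,59,56):
    t=np.arcsin((85-z)/155);p=proj(R@np.array([0,.155*np.cos(t),(z+2.2)/1000])+o3,K2,E2)[0];print(z,((p+.45-[170,155])*11).round(0))
for p in((405,315),(470,272),(535,232)): print("bar at x=-8.5", onx(*z3(*p),-8.5))
E
python3 tip.py 530 258
```

```text
tip [  0.  153.8  68.2]
rest ref [  0.  153.   85.8]
70 [531. 245.]
66 [530. 258.]
63 [530. 268.]
61 [529. 274.]
59 [529. 281.]
56 [527. 291.]
bar at x=-8.5 [ -8.5 125.4  63.6]
bar at x=-8.5 [ -8.5 143.4  64. ]
bar at x=-8.5 [ -8.5 161.6  63.4]
```

Call:
{"method": "play_rows", "body": {
  "series": [
    [[-0.02,-0.01,0.03],0,0],
    [[-0.04,-0.01,0.06],0,0],
    [[-0.04,-0.01,0.06],0,0],
    [[-0.04,-0.01,0.06],0,0]
  ]
}}

```text
clock: 4.57
tcp_pos: [0.4579, -0.151, 0.0908]
orientation: [0.82, -0.573, 0.0, 0.0]
wrist_force: [1.2, 1.7, 2.6]
opening: 0.0004
```

```bash
python3 look.py d; python3 go.py 0.4585 -0.152 0.089
```

```text
4.6167 [ 0.4579 -0.151   0.0908] [0.15 0.53 4.34] 0.00041376291056529024
[[ 0.344 -0.939  0.001]
 [-0.939 -0.344 -0.   ]
 [ 0.001 -0.    -1.   ]]
[ 0.05 -0.01  0.07]
```

View pics/Ld.png

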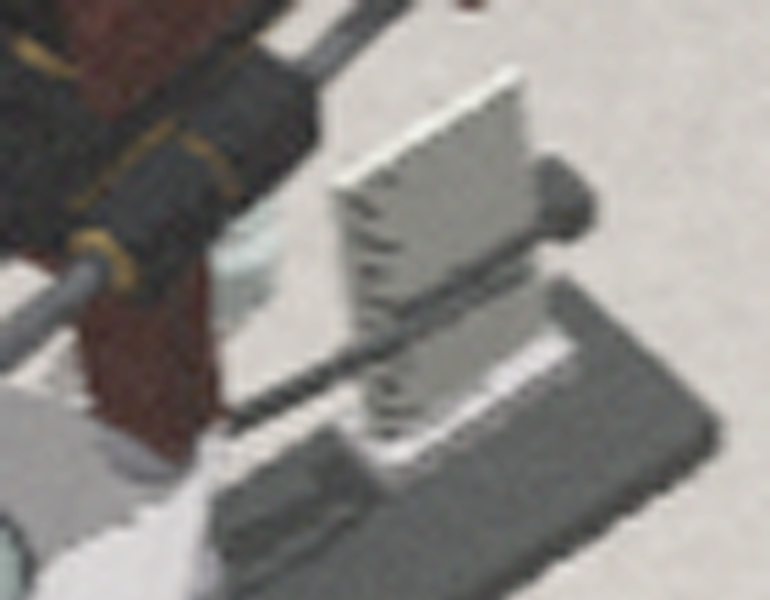

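```bash
cat > avg.py <<'E'
import sys
from cell import snapshot
from h import *
n=sys.argv[1]
I=np.mean([snapshot("scene")["img"].astype(float) for _ in range(6)],0);np.save(f"I{n}.npy",I)
A=load("sceneA")[0]
k=16
f=lambda J:np.clip(cv2.resize(J[160:195,195:235,::-1],None,fx=k,fy=k,interpolation=cv2.INTER_CUBIC)*1.4,0,255).astype(np.uint8)
cv2.imwrite(f"pics/M{n}.png",f(I)); 
# vertical profiles
for u in(206,210,214,217,218):
    print(u,"rest",A[168:194,u].mean(1).astype(int).tolist());print(u,"now ",I[168:194,u].mean(1).astype(int).tolist())
E
python3 avg.py d
```

```text
206 rest [152, 100, 99, 92, 99, 100, 100, 100, 99, 86, 99, 80, 68, 67, 79, 63, 74, 89, 96, 81, 80, 89, 84, 97, 73, 101]
206 now  [160, 104, 102, 94, 103, 102, 102, 102, 103, 87, 103, 104, 103, 102, 79, 63, 73, 70, 63, 84, 83, 93, 86, 101, 75, 105]
210 rest [100, 99, 99, 99, 100, 100, 99, 99, 93, 73, 60, 76, 80, 58, 65, 97, 97, 97, 98, 97, 96, 96, 96, 111, 115, 139]
210 now  [104, 102, 102, 103, 102, 103, 103, 103, 104, 103, 102, 93, 81, 58, 69, 72, 76, 102, 102, 100, 99, 99, 99, 115, 121, 147]
214 rest [101, 101, 100, 101, 99, 96, 80, 70, 67, 86, 68, 66, 86, 97, 97, 97, 96, 96, 95, 96, 113, 137, 138, 142, 91, 97]
214 now  [103, 105, 104, 104, 101, 101, 101, 102, 103, 89, 70, 60, 68, 65, 89, 100, 101, 100, 100, 101, 117, 144, 143, 150, 95, 102]
217 rest [104, 106, 100, 102, 97, 77, 75, 93, 69, 59, 86, 98, 98, 97, 97, 98, 98, 98, 113, 149, 155, 143, 94, 92, 73, 72]
217 now  [109, 110, 104, 105, 104, 105, 103, 96, 70, 59, 86, 79, 79, 102, 101, 101, 102, 102, 119, 156, 163, 150, 98, 96, 77, 75]
218 rest [131, 112, 90, 90, 87, 81, 78, 76, 60, 93, 112, 103, 103, 99, 100, 99, 97, 106, 142, 155, 157, 105, 93, 85, 72, 72]
218 now  [137, 116, 93, 93, 89, 95, 88, 80, 61, 96, 117, 99, 103, 102, 103, 104, 103, 109, 150, 163, 164, 112, 97, 87, 74, 74]
```

View pics/Md.png

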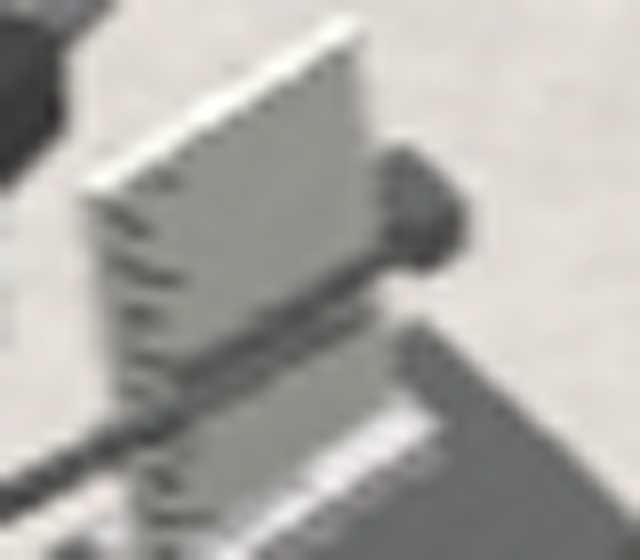

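```bash
python3 - <<'E'
import sys;sys.argv=["",0,0]
from tip import onx
for u,p,b,n in((217,173.71,176.8,179.35),(214,175.1,178.7,180.7)):
    P=onx(u,p,0);N=onx(u,n,0)
    print("ptr rest",P,"now",N,"tip drop",(P[2]-N[2])*155/N[1])
    for x in(-10,-9,-8,-7):
        B=onx(u,b,x);print(x,B,"bar z corrected",85+B[2]-P[2])
E
```

```text
tip [  0.   41.3 231.8]
rest ref [  0.  153.   85.8]
70 [531. 245.]
66 [530. 258.]
63 [530. 268.]
61 [529. 274.]
59 [529. 281.]
56 [527. 291.]
bar at x=-8.5 [ -8.5 125.4  63.6]
bar at x=-8.5 [ -8.5 143.4  64. ]
bar at x=-8.5 [ -8.5 161.6  63.4]
ptr rest [  0.  152.9  84.9] now [  0.  151.3  65.1] tip drop 20.284203569068087
-10 [-10.  158.8  59.9] bar z corrected 60.0
-9 [ -9.  158.1  61.3] bar z corrected 61.400000000000006
-8 [ -8.  157.4  62.7] bar z corrected 62.79999999999998
-7 [ -7.  156.7  64.2] bar z corrected 64.29999999999998
ptr rest [  0.  144.   86.7] now [  0.  142.3  67.2] tip drop 21.240337315530567
-10 [-10.  149.5  60. ] bar z corrected 58.3
-9 [ -9.  148.8  61.4] bar z corrected 59.7
-8 [ -8.  148.2  62.8] bar z corrected 61.10000000000001
-7 [ -7.  147.5  64.2] bar z corrected 62.499999999999986
```

The tip is at about 64 mm and the bar at 60–62 mm. I'll press about 0.8 mm further and hold for more than a second.

Call:
{"method": "play_rows", "body": {
  "series": [
    [[0,0,0.03],0,0],
    [[0,0,0.03],0,0],
    [[0,0,0.03],0,0],
    [[0,0,0.03],0,0],
    [[0,0,0.03],0,0],
    [[0,0,0.03],0,0],
    [[0,0,0.03],0,0],
    [[0,0,0.03],0,0]
  ]
}}

```text
clock: 5.58
tcp_pos: [0.4578, -0.1507, 0.09]
orientation: [0.82, -0.573, 0.0, -0.0]
wrist_force: [1.7, -1.2, 2.7]
opening: 0.0006
```

```bash
python3 avg.py e | grep -A1 -E "^(214|217) rest"; python3 go.py 0.4585 -0.152 0.089
```

```text
214 rest [101, 101, 100, 101, 99, 96, 80, 70, 67, 86, 68, 66, 86, 97, 97, 97, 96, 96, 95, 96, 113, 137, 138, 142, 91, 97]
214 now  [104, 105, 103, 104, 102, 102, 101, 102, 102, 88, 69, 64, 82, 76, 71, 88, 100, 99, 99, 100, 119, 144, 144, 150, 95, 102]
217 rest [104, 106, 100, 102, 97, 77, 75, 93, 69, 59, 86, 98, 98, 97, 97, 98, 98, 98, 113, 149, 155, 143, 94, 92, 73, 72]
217 now  [110, 111, 104, 105, 104, 105, 104, 97, 70, 60, 90, 98, 78, 87, 101, 102, 102, 103, 119, 156, 163, 150, 97, 96, 77, 75]
5.8833 [ 0.4577 -0.1506  0.0899] [ 1.3  -2.38  3.93] 0.00022991255494975616
[[ 0.345 -0.939  0.   ]
 [-0.939 -0.345 -0.   ]
 [ 0.    -0.    -1.   ]]
[ 0.07 -0.01  0.04]
```

View pics/Me.png

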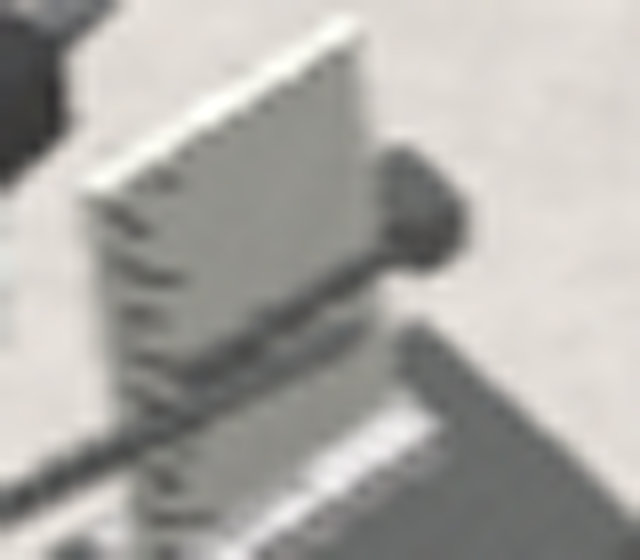

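The pointer line has dropped about 6.5 px, so the tip is at about 61 mm. It sits 3.3 px below the bar in the picture, which is the expected parallax for level. I'll hold a little longer and then retract.

Call:
{"method": "play_rows", "body": {
  "series": [
    [[0,0,0],0,0],
    [[0,0,0],0,0],
    [[0,0,0],0,0],
    [[0,0,0],0,0],
    [[0,0,0],0,0],
    [[0,0,0],0,0],
    [[0,0,0],0,0],
    [[0,0,0],0,0]
  ]
}}

```text
clock: 6.55
tcp_pos: [0.4577, -0.1505, 0.0899]
orientation: [0.82, -0.572, 0.0, -0.0]
wrist_force: [0.8, -1.8, 2.6]
opening: 0.0006
```

```bash
python3 avg.py f | grep -A1 -E "^(214|217) rest"|grep now; python3 go.py 0.4585 -0.152 0.089
```

```text
214 now  [104, 104, 103, 103, 103, 102, 100, 103, 102, 89, 70, 67, 82, 74, 70, 88, 100, 100, 99, 100, 118, 144, 144, 149, 96, 102]
217 now  [110, 110, 104, 103, 104, 104, 104, 96, 70, 59, 89, 98, 79, 84, 101, 102, 102, 103, 118, 156, 162, 150, 97, 96, 77, 75]
6.85 [ 0.4577 -0.1505  0.0899] [ 0.75 -1.91  4.32] 0.0006739596164537881
[[ 0.345 -0.939  0.   ]
 [-0.939 -0.345  0.   ]
 [ 0.    -0.    -1.   ]]
[ 0.07 -0.01  0.04]
```

Call:
{"method": "play_rows", "body": {
  "series": [
    [[0,0,-0.03],0,0],
    [[0,0,-0.03],0,0],
    [[0,0,-0.03],0,0],
    [[0,0,-0.03],0,0],
    [[0,0,-0.03],0,0],
    [[0,0,-0.03],0,0],
    [[0,0,-0.03],0,0],
    [[0,0,-0.03],0,0]
  ]
}}

```text
clock: 7.52
tcp_pos: [0.4575, -0.1504, 0.0906]
orientation: [0.82, -0.572, -0.0, 0.0]
wrist_force: [1.1, -0.7, 3.1]
opening: 0.0005
```

Call:
{"method": "play_rows", "body": {
  "series": [
    [[0,0,-0.08],0,0],
    [[0,0,-0.16],0,0],
    [[0,0,-0.24],0,0],
    [[0,0,-0.35],0,0],
    [[0,0,-0.6],0,0],
    [[0,0,-1],0,0],
    [[0,0,-1.8],0,0],
    [[0,0,-2.6],0,0]
  ]
}}

```text
clock: 8.18
tcp_pos: [0.4569, -0.1501, 0.1565]
orientation: [0.82, -0.572, -0.001, 0.0]
wrist_force: [0.9, 0.5, 1.1]
opening: 0.0006
```

Call:
{"method": "play_rows", "body": {
  "series": [
    [[0,0,-0.8],0,0],
    [[0,0,-1.6],0,0],
    [[0.5,0.5,-2],0,0],
    [[1.4,1.4,-2],0,0],
    [[2.4,2.4,-2],0,0],
    [[3,3,-2],0,0],
    [[3,3,-2],0,0],
    [[3,3,-2],0,0]
  ]
}}

```text
clock: 8.85
tcp_pos: [0.4125, -0.2474, 0.2062]
orientation: [0.819, -0.574, 0.0, -0.0]
wrist_force: [0.8, 0.3, -0.3]
opening: 0.0004
```

```bash
python3 avg.py g | grep -A1 -E "^(214|217) rest"; python3 - <<'E'
from cell import snapshot,state
import cv2,numpy as np
from h import load
for n in("scene","top"):
    i=snapshot(n)["img"];cv2.imwrite(f"pics/{n}end.png",cv2.resize(i[:,:,::-1],(800,600)))
    d=np.abs(i.astype(float)-load(n+"A")[0]).max(2).astype(np.uint8);cv2.imwrite(f"pics/{n}d.png",cv2.resize(np.clip(d.astype(int)*4,0,255).astype(np.uint8),(800,600)))
s=state();print(s["clock"],s["tcp_pos"],np.round(s["wrist_force"],1))
E
```

```text
214 rest [101, 101, 100, 101, 99, 96, 80, 70, 67, 86, 68, 66, 86, 97, 97, 97, 96, 96, 95, 96, 113, 137, 138, 142, 91, 97]
214 now  [105, 106, 105, 105, 105, 101, 85, 75, 70, 93, 73, 69, 91, 103, 101, 102, 103, 102, 101, 103, 119, 144, 143, 150, 98, 103]
217 rest [104, 106, 100, 102, 97, 77, 75, 93, 69, 59, 86, 98, 98, 97, 97, 98, 98, 98, 113, 149, 155, 143, 94, 92, 73, 72]
217 now  [111, 110, 105, 107, 102, 81, 80, 99, 73, 64, 93, 103, 102, 102, 103, 103, 104, 105, 119, 155, 162, 150, 98, 97, 78, 76]
9.25 [ 0.41345409 -0.24607078  0.20565671] [ 0.  -0.2  0.3]
```

View pics/sceneend.png

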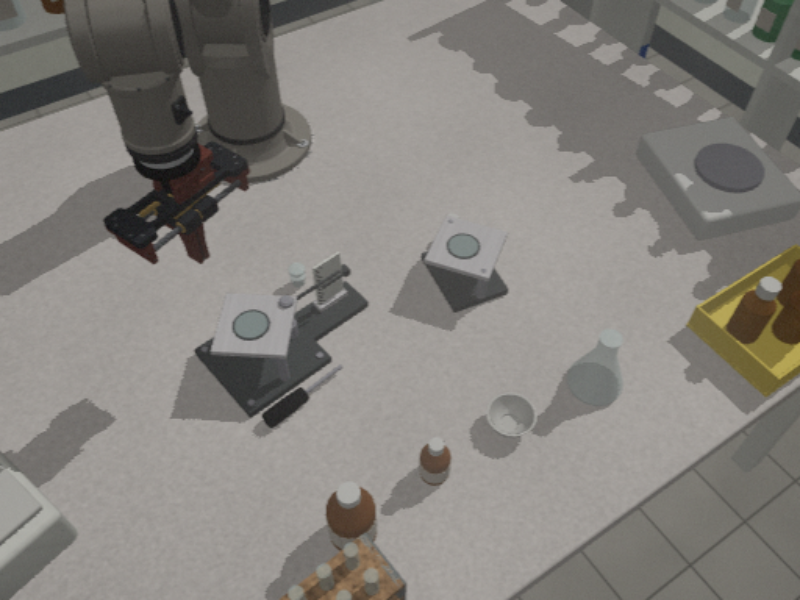

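View pics/scened.png

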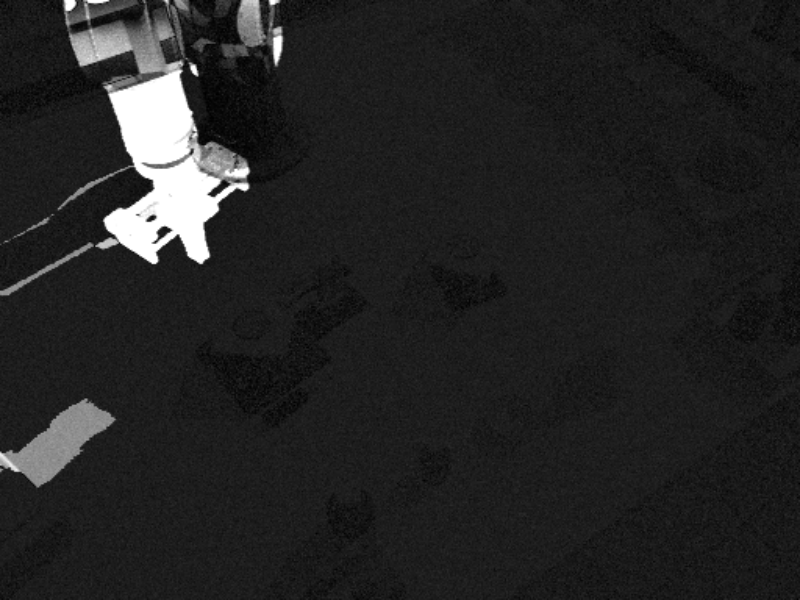

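The pointer line is back at its rest rows. The difference picture shows only the arm and its shadow, so nothing else moved, and the robot is clear of everything. I'll hand the job in.

```bash
python3 -c "
from cell import job_done
print(job_done())"
```

```text
the job is handed in; nothing more can be done
None
```

I pressed the thumb pad with the shut fingertips until the pointer stood level with the marker bar, then let the plate spring back up, and handed the job in. I have no verdict from the system; this rests on my own image and force readings.

- **Press and hold:** By my measurements the tip came down to about 61 mm height, against a bar at about 60–62 mm. I held it there for roughly 1.3 s or more, then about 0.6 s slightly higher (about 63 mm) on the way up. The wrist read 2.5–4.5 N upward while pressing.
- **After release:** The pointer is back at its rest position in the scene camera. The before/after difference picture from that camera shows only the arm and its shadow, so the mount, marker and other items have not moved. I did not view the top camera's end picture. The fingers are about 11 cm above and to the side of the mount, touching nothing, and the clock read 9.25 s of the 37 s allowed.
- **Uncertainty:** The bar's height depends on how far it stands out from the scale, which I could only estimate. Individual estimates ranged from 58 to 64 mm, all within 5 mm of where I held the tip. A sideways force of up to about 3.6 N built up at the pad during the press. I eased it by moving the finger about 1 mm, and the mount did not shift.

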